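# Hold the spring clip open over the kennel card

### The arm

A 7-joint arm with a two-finger parallel gripper is mounted at the origin on a cart in front of the work surface, level with it; the furniture and walls round the work are solid. World frame = base frame: x ahead of the robot, y to its left, z up, the work surface at z = 0. Lengths are in m, angles in rad, forces in N, time in s.
With the tool pointing down it reaches from about 0.35 to 0.9 m from the base axis. Payload 8.1 kg.
Tool frame: the origin (TCP) lies between the finger pads, 19 mm behind the fingertips; this is the grasp point; z points along the fingers, y is the line along which they close (so a half turn about z gives the same grasp; the last joint's range is limited). The gripper opens to 92 mm and grips with 3 to 60 N. Pads are 19 mm wide; open, the fingers measure 130 mm over their backs; the gripper's body (75 mm by 190 mm) begins 47 mm behind the grasp point.
Start: joints at [-1.287, 0.434, 0.025, 1.573, -0.012, 1.134, -0.075], TCP at [0.236, 0.579, 0.246] pointing down, gripper open.
Joint ranges: [-2.62, 2.62], [-0.44, 2.09], [-1.27, 1.32], [0.08, 2.57], [-1.32, 4.46], [0.12, 2], [-2.74, 2.74]. Speed limits (rad/s): [2.22, 2.22, 3.01, 3.01, 3.14, 3.14, 3.14].

### API

Orientations are given as a rotation vector (axis times angle).
In Python, from cell import readout, vision, arm gives the robot as it stands.
- The arm moves only by the tool carry_out, never from a script. Its argument "increments" is one flat list of numbers, 6 for each row, row after row: the shift along the world's x, y, z in mm, then the turn, a rotation vector about the world's x, y, z in rad. In form: [tx, ty, tz, wx, wy, wz, tx, ty, tz, wx, wy, wz, ...]. A call has 1 to 20 rows; each row shifts and turns the commanded pose from where the row before left it; what a row does not reach is not made up. A row lasts 1/8 s, in which the tool goes at most 62.5 mm and 10.7 degrees, less where a joint would pass 70% of its speed; a pose out of reach is approached as far as the arm can. A call with a gripper value outside its range is refused whole. "grip" is the closure, from 0 (fully open) to 1 (shut), set as the call begins (left out, the last holds). The fingers move at their own pace and stop on an object; "newtons" is the grip in N (left out, the last holds). Time passes only in rows, so rows that do not move let the fingers close. It gives the time, the measured TCP pose, the force, the opening and the grip force at its end, in the units of the state.
- readout.observe(): the state, without advancing time (a new reading comes with each control period).
- vision.get_image(name): name is "scene" or "top"; returns the picture (480x640x3 uint8, red, green, blue); there is no depth.
- vision.calibration(name): a dict with "fov_y" (degrees; the focal length in pixels is half the picture's height over the tangent of half this angle, whatever the lens; pixels are square), "cx", "cy" (the principal point, pixels), "k1" (the pictures are not rectified: a ray, as slopes to the right and down, at radius r is drawn at 1 + k1 r^2 times it, then the intrinsics apply), "pose" (4x4, takes a point from camera to world coordinates). Camera axes: x right, y up, looking along -z (the intrinsics and any distortion apply to the point x, -y, -z); pixel columns grow to the right and rows downward; lengths in m; the calibration is good to about 2 mm. A picture is of the moment at which its call begins. calibration takes no time and is no camera call.
- arm.sign_off(): hands the job in; it is judged then, once.
The state is a dict: "clock": time; "joints": joint angles; "dq": joint speeds; "joint_efforts": joint torques, N m; "position": TCP position; "ee_rot": TCP orientation; "force": force on the tool from outside, world axes, zero at the start; "ft_torque": the same for the moment, N m; "width": opening from 0.0 (shut) to 1.0 (fully open); "gripper_force": force on a finger pad.
Only numpy, scipy, OpenCV 4.12 (cv2) and the standard library are available. Lean on these libraries where they do the work, as an engineer would, in place of code of your own. Each camera call takes 0.05 s, during which the arm holds its last target. There are 200 camera calls.

### The job

Turn the card stand's knob clockwise until it stops, so that its retaining arm bears on the kennel card; only then squeeze the steel spring clip open by its handles, lift it off its rest and lower its gaping jaws astride the card's top edge, near the middle, square to it and not touching the card, ready for a colleague to slip in a dose sheet. The program finishes while holding the clip there, squeezed wide open and still: do not let it close or put it down. Leave the red shaker, amber vial and blue carton where they stand.

Things in the scene. Friction and masses are not known exactly. Their poses are not given: they have to be found in the camera images.
- stand: Card stand, fixed: aluminium base 140 x 150 x 12 mm with an upright white card and a black knob. Origin on the table; z up, x from knob to card, y along the card. Base spans x -80 to +60 mm, y -75 to +75 mm. Card: rigid, fixed, 4 mm thick, 120 mm wide, mid-plane at x = +40 mm, top at z = 110 mm. Knob axis at x = -45 mm, y = 0. It stands left or right of the midline, turned up to 0.5 rad.
- card_edge (a point): Middle of the card's top edge, 110 mm above the table. Axes as the stand's: x across the card's thickness, y along the edge, z up.
- knob_grip (a point): On the knob's axis 58 mm above the table (a good TCP height), 85 mm from the card. The knob: disc 48 mm across (z 22 to 32 mm), on it an upright bar grip 44 mm long, 12 mm thick (z 32 to 64 mm). A steel retaining arm at z 24 to 30 mm sticks out from the disc, along the bar, to 83 mm from the axis.
- clamp_knob (a joint): Knob angle, rad, growing clockwise seen from above; 0 to 1.4, starts at 0.1 to 0.5. At the end stop, 1.4, bar and arm lie along the stand's +x and the arm's rubber tip meets the card; at value q they point 1.4 - q anticlockwise from that. Friction 0.04 N m; stays where left.
- rest: Clip rest, fixed, on the other side of the midline from the stand: base 64 x 120 x 12 mm with an upright steel strip 4 mm thick, 90 mm wide, top edge 80 mm above the table. Origin on the table under its centre, z up, x across the strip's thickness, y along it. Turned up to 0.5 rad.
- clip: Steel bulldog-type spring clip, 0.07 kg, parked upright on the rest, jaws down, closed on the strip. Origin on the pivot, 86 mm above the table when parked (the 12 mm thick pivot barrel sits on the strip). z to the handles, y along the pivot (parallel to the strip), x across the jaws. Jaws 50 mm wide (y), ending 45 mm below the pivot; lips gape 24 mm when fully squeezed.
- clip_grip (a point): Between the handles, 30 mm above the pivot: a good TCP height (fingertips then stay above the pivot). Two flat handles 34 mm wide (y) rise 6 to 50 mm above the pivot, spreading upwards to 47 mm over their outer faces when parked. Squeezed along x they open the jaws; fully squeezed the outer faces are parallel, 22 mm apart, at a stop.
- clip_a (a joint): Rotation of the lever on the clip's +x side, rad: 0 lips together, 0.04 parked on the strip, 0.3 fully open (stop). Both levers move alike. Squeezing takes about 3 N to start and 8 N to hold open at mid-handle; a grip of 20 N or more holds it firmly against the stop.
- clip_b (a joint): The same for the lever on the clip's -x side.
- lip_a (a point): Centre of the rounded lip (5 mm thick) at the foot of the jaw on the clip's +x side, 42 mm below the pivot when closed.
- lip_b (a point): The same on the clip's -x side.
- shaker: Bystander: red powder shaker, 50 mm across, 105 mm tall, standing loose behind the work; origin under its centre.
- vial: Bystander: amber dropper vial, 32 mm across, 67 mm tall, standing loose behind the work; origin under its centre.
- carton: Bystander: upright blue carton 40 x 52 x 88 mm, standing loose behind the work; origin under its centre.
Not all that is in view belongs to the job. Leave any green look-alike of the rest alone.

How it is judged:
By the outcome, as a careful person would: the job done as asked, in the order asked, and still so for the second after the job is handed in, while the arm keeps its last pose, push and grip.
It also fails if it takes over 51 s, if anything falls off the work surface, if the arm or the gripper's body presses on something with over 40 N, if the wrist force passes 120 N, or if a joint passes its speed limit or range.

## Working session

There is one attempt and no reset: what is moved stays moved. The work goes in short steps, Python scripts to look and compute and a tool call to move; the robot and the scene stay as the last step left them, time stands still between calls to the robot, and variables do not carry over. Pictures are saved under pics/ and viewed, at most 12 in all, crops included, and the job is handed in when it is done.

Besides the shell and the picture viewer there is one more tool, called by a JSON object that holds its "method" and its "body", one argument or row to a line. carry_out: Moves the arm, as the interface text tells. Its arguments: {"type":"object","properties":{"increments":{"type":"array","items":{"type":"number"}},"grip":{"type":"number"},"newtons":{"type":"number"}},"required":["increments"]}

```bash
mkdir -p pics
python3 - <<'E'
from cell import readout, vision, arm
import cv2
for n in("scene","top"):
    c=vision.calibration(n);print(n,c)
    cv2.imwrite(f"pics/{n}0.png",vision.get_image(n)[:,:,::-1])
o=readout.observe();print(o)
E
```

```text
scene {'fov_y': 47.22122691224208, 'cx': 316.4946516173942, 'cy': 249.96435883039203, 'k1': -0.06267190573092556, 'pose': array([[ 0.60109914,  0.5740045 , -0.55605634,  0.06682394],
       [-0.79907202,  0.44282287, -0.40668392, -0.33702047],
       [ 0.01279606,  0.68878642,  0.72485138,  0.76234409],
       [ 0.        ,  0.        ,  0.        ,  1.        ]])}
top {'fov_y': 48.84994690875821, 'cx': 309.4385958102047, 'cy': 229.45727803939522, 'k1': -0.07110010702664951, 'pose': array([[-0.06042727,  0.97613859, -0.20857132,  0.39645216],
       [-0.99816565, -0.0598729 ,  0.0089762 ,  0.01023996],
       [-0.00372575,  0.20873113,  0.97796597,  0.93275232],
       [ 0.        ,  0.        ,  0.        ,  1.        ]])}
{'clock': 0.1, 'joints': array([-1.28661006,  0.43515942,  0.02497915,  1.57402117, -0.01160754,
        1.13399564, -0.07510466]), 'dq': array([ 3.51407717e-04, -9.29799477e-04,  3.79918554e-04, -3.03816396e-03,
        3.60127512e-04,  8.80060077e-04, -6.31222434e-05]), 'joint_efforts': array([ 2.76131192e-03, -6.69120383e+01,  9.87474471e-01, -3.15144324e+01,
       -6.06658682e-02,  3.74746229e-02,  7.03203614e-05]), 'position': array([0.23564101, 0.5784013 , 0.24481387]), 'ee_rot': array([-6.03880160e-01, -3.08285213e+00,  2.24687633e-03]), 'force': array([-0.41816001,  0.06968706,  0.17405417]), 'ft_torque': array([ 0.01400233, -0.0611771 , -0.01357233]), 'gripper_force': 0.0, 'width': 0.9965331144859729}
```

View pics/top0.png

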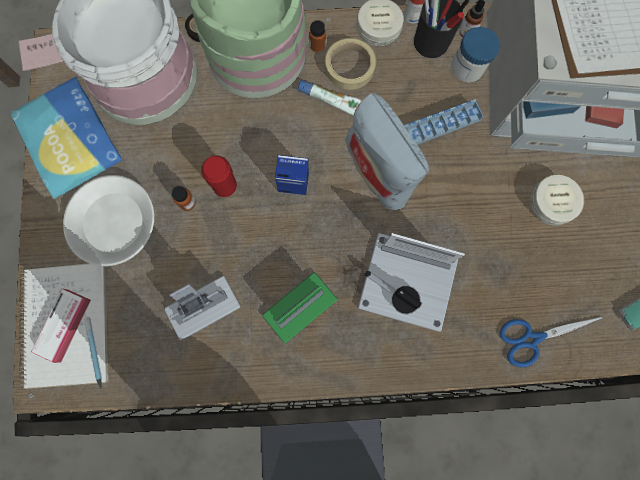

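View pics/scene0.png

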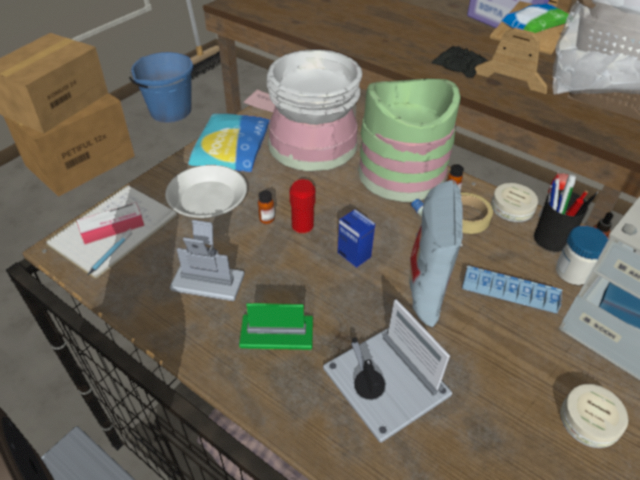

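The top view shows the stand at about (410,282), with its knob at (406,299) and its card along (380,235)-(462,255). The clip on its rest is at (202,305) and the green decoy at (300,307). The bystanders are behind, at (219,175), (183,197) and (292,175). Next I'll enlarge the stand and clip.

```bash
cat > h.py <<'E'
import numpy as np, cv2
from cell import readout, vision, arm
def K(c):
    f=240/np.tan(np.radians(c["fov_y"]/2)); return f,np.array([[f,0,c["cx"]],[0,f,c["cy"]],[0,0,1.]]),np.array([c["k1"],0,0,0,0.])
def ray(n,px):
    c=vision.calibration(n);f,k,d=K(c)
    u=cv2.undistortPoints(np.array(px,float).reshape(-1,1,2),k,d).reshape(-1,2)
    return c["pose"][:3,3],np.c_[u[:,0],-u[:,1],-np.ones(len(u))]@c["pose"][:3,:3].T
def at(n,px,z):
    o,r=ray(n,px); return o+r*((np.array(z)-o[2])/r[:,2])[:,None]
def proj(n,P):
    c=vision.calibration(n);f,k,d=K(c);p=(np.atleast_2d(P)-c["pose"][:3,3])@c["pose"][:3,:3]
    return cv2.projectPoints(p*[1,-1,-1],np.zeros(3),np.zeros(3),k,d)[0].reshape(-1,2)
def pose(x,y,th,L):
    L=np.atleast_2d(L).astype(float);c,s=np.cos(th),np.sin(th)
    return L@np.array([[c,s,0],[-s,c,0],[0,0,1]])+[x,y,0]
E
python3 - <<'E'
import cv2,numpy as np
t=cv2.imread("pics/top0.png")
s=cv2.imread("pics/scene0.png")
a=cv2.resize(t[225:345,345:475],None,fx=3,fy=3,interpolation=2);b=cv2.resize(t[260:345,155:255],None,fx=4,fy=4,interpolation=2)
o=np.zeros((360,790,3),np.uint8);o[:360,:390]=a;o[:340,390:790]=b
cv2.imwrite("pics/z1.png",o)
a=cv2.resize(s[295:440,320:455],None,fx=3,fy=3,interpolation=2);b=cv2.resize(s[210:305,160:255],None,fx=4,fy=4,interpolation=2)
o=np.zeros((435,785,3),np.uint8);o[:,:405]=a;o[:380,405:785]=b
cv2.imwrite("pics/z2.png",o)
E
```

```text
(no output)
```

View pics/z1.png

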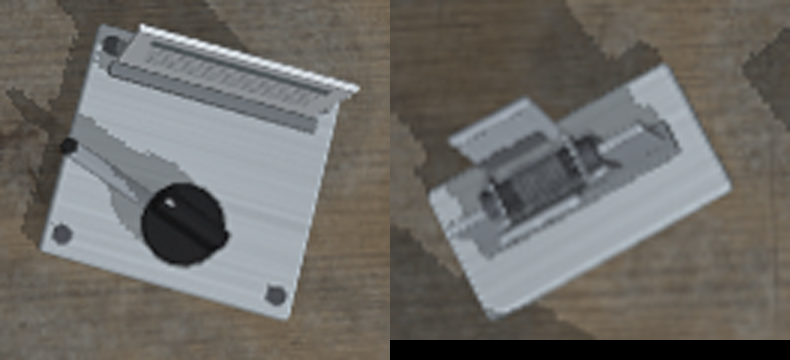

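View pics/z2.png

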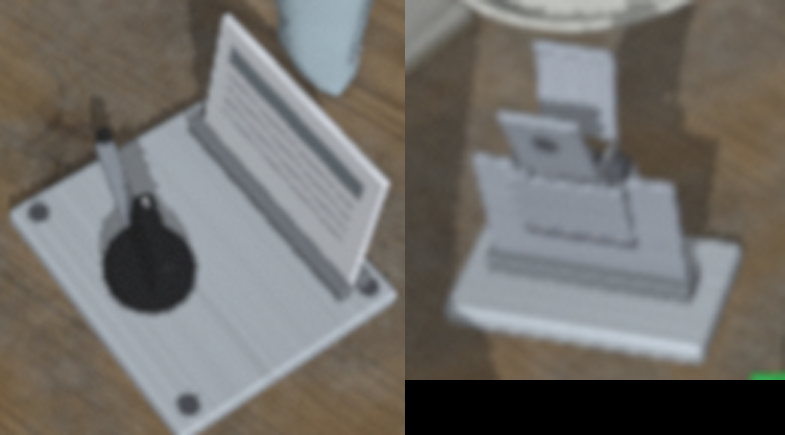

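z1 and z2 show the base, card, arm-tip, rest, strip and handle corners clearly. I'll fit the poses to these.

```bash
cat > fit.py <<'E'
from h import *
from scipy.optimize import least_squares
def run(obs,x0,name):
    def res(p): return np.concatenate([((proj(n,pose(p[0],p[1],p[2],np.array(L)/1e3))-px)).ravel() for n,px,L in obs])
    s=least_squares(res,x0,loss="soft_l1");print(name,s.x.round(4));print(res(s.x).reshape(-1,2).round(1).tolist());return s.x
S=run([("top",(359,307.7),(-80,75,12)),("top",(441,331),(-80,-75,12)),("top",(379.3,234),(60,75,12)),
 ("top",(391.7,233.3),(40,60,110)),("top",(464,255),(40,-60,110)),
 ("scene",(324,365.7),(-80,75,12)),("scene",(451.7,393.3),(60,-75,12)),("scene",(396,299.3),(40,60,110)),("scene",(449.3,356),(40,-60,110))],[.4,-.1,-.2],"stand")
k=pose(*S,[-.045,0,.058])[0];tip=at("top",[(367.7,273.7)],.030)[0];tip2=at("scene",[(320+103/3,295+135/3)],.03)[0]
for t in(tip,tip2):
    d=t-k;a=np.arctan2(d[1],d[0])-S[2];print("knob",k,"tip r",np.hypot(*d[:2]),"q",1.4-a)
print("card",pose(*S,[.04,0,.11]))
R=run([("top",(165,308),(32,60,12)),("top",(181.3,340),(-32,60,12)),("top",(240,306.8),(-32,-60,12)),("top",(223.8,276.3),(32,-60,12)),
 ("scene",(172.5,286.3),(-32,60,12)),("scene",(233.8,295.8),(-32,-60,12)),("scene",(243.8,271.3),(32,-60,12)),("scene",(177.5,248.8),(0,45,80)),("scene",(226.8,255.8),(0,-45,80))],[.35,.3,.5],"rest")
C=run([("scene",(183.3,238),(-22.5,17,136)),("scene",(203.8,241.3),(-22.5,-17,136)),("scene",(193,220.5),(22.5,17,136)),("scene",(212.5,223),(22.5,-17,136)),
 ("top",(155+58/4,260+140/4),(22.5,17,136)),("top",(155+138/4,260+97/4),(22.5,-17,136))],R,"clip")
c,s=np.cos(R[2]),np.sin(R[2]);print("clip in rest",np.array([[c,s],[-s,c]])@(C-R)[:2])
E
python3 fit.py
```

```text
stand [ 0.4991 -0.1712 -0.3461]
[[-1.1, 0.1], [0.8, 1.2], [-0.7, -2.2], [0.5, 0.3], [1.2, -0.5], [-1.3, -1.2], [1.6, -0.8], [-0.6, 0.5], [-0.0, 0.6]]
knob [ 0.45678203 -0.15593817  0.058     ] tip r 0.07927517370522133 q 0.1416300089507403
knob [ 0.45678203 -0.15593817  0.058     ] tip r 0.08043251720397658 q 0.1586459735102137
card [[ 0.53674318 -0.18476898  0.11      ]]
rest [0.4663 0.1965 0.4499]
[[-1.9, -0.1], [-1.8, 0.7], [0.9, -0.2], [0.2, -1.7], [-3.2, 0.3], [0.4, 1.8], [0.8, -0.7], [-0.2, -0.2], [0.6, 0.8]]
clip [0.4651 0.1941 0.4616]
[[0.0, 0.3], [-0.3, -0.1], [-0.3, -1.1], [-0.2, -0.9], [0.7, 0.3], [0.5, -0.1]]
clip in rest [-0.00208394 -0.00171108]
```

The fits are good to about 2 mm: knob at (0.457, -0.156), q≈0.15, clip at (0.466, 0.195), yaw 0.46. At TCP z 58 the gripper body (bottom at z 105) would overhang the card (top at z 110) while aligned with the bar at its start angle, so I'll grip the bar higher, at about z 70.

{"method": "carry_out", "body": {
  "increments": [11,-36.7,-2.2,0,0,-0.0925,11,-36.7,-2.2,0,0,-0.0925,11,-36.7,-2.2,0,0,-0.0925,11,-36.7,-2.2,0,0,-0.0925,11,-36.7,-2.2,0,0,-0.0925,11,-36.7,-2.2,0,0,-0.0925,11,-36.7,-2.2,0,0,-0.0925,11,-36.7,-2.2,0,0,-0.0925,11,-36.7,-2.2,0,0,-0.0925,11,-36.7,-2.2,0,0,-0.0925,11,-36.7,-2.2,0,0,-0.0925,11,-36.7,-2.2,0,0,-0.0925,11,-36.7,-2.2,0,0,-0.0925,11,-36.7,-2.2,0,0,-0.0925,11,-36.7,-2.2,0,0,-0.0925,11,-36.7,-2.2,0,0,-0.0925,11,-36.7,-2.2,0,0,-0.0925,11,-36.7,-2.2,0,0,-0.0925,11,-36.7,-2.2,0,0,-0.0925,11,-36.7,-2.2,0,0,-0.0925],
  "grip": 0
}}

```text
clock: 2.6
position: [0.4559, -0.1562, 0.2013]
ee_rot: [-2.827, -1.369, 0.0]
force: [0.5, 1.3, 0.2]
width: 1.0
gripper_force: 0.0
```

{"method": "carry_out", "body": {
  "increments": [0,0,-16,0,0,0,0,0,-17,0,0,0,0,0,-17,0,0,0,0,0,-17,0,0,0,0,0,-17,0,0,0,0,0,-17,0,0,0,0,0,-16,0,0,0,0,0,-14,0,0,0,0,0,0,0,0,0]
}}

```text
clock: 3.72
position: [0.455, -0.1549, 0.0696]
ee_rot: [-2.824, -1.373, 0.003]
force: [0.6, -0.2, 0.1]
width: 1.0
gripper_force: 0.0
```

Run:
```python
from h import *
o=readout.observe();print(o["position"],o["force"],o["ft_torque"])
s=vision.get_image("scene")[230:430,270:480,::-1];t=vision.get_image("top")[180:350,330:500,::-1]
a=cv2.resize(s,None,fx=2,fy=2);b=cv2.resize(t,(380,380));o=np.zeros((400,800,3),np.uint8);o[:400,:420]=a;o[:380,420:]=b;cv2.imwrite("pics/k.png",o)
```

```text
[ 0.45504938 -0.15486591  0.0695805 ] [ 0.61829551 -0.21658691  0.05542661] [-0.15353079  0.10635328  0.03260385]
```

View pics/k.png

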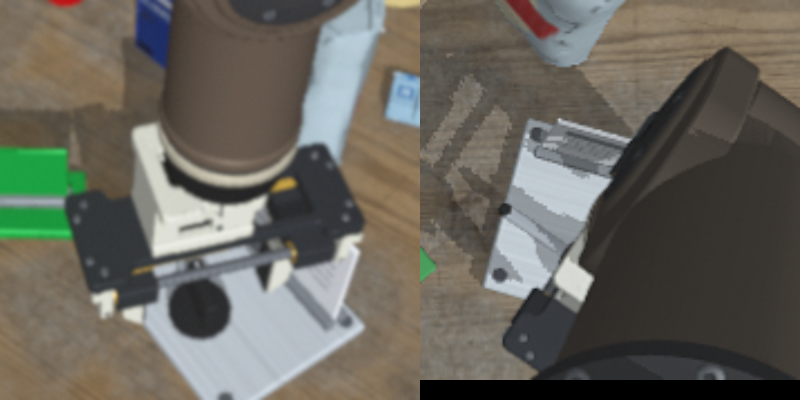

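The fingers straddle the knob (disc at crop (200,308)) with no contact, and the body clears the card. Now closing.

{"method": "carry_out", "body": {
  "increments": [1,-0.5,0,0,0,0,0,0,0,0,0,0,0,0,0,0,0,0,0,0,0,0,0,0,0,0,0,0,0,0,0,0,0,0,0,0,0,0,0,0,0,0,0,0,0,0,0,0],
  "grip": 1,
  "newtons": 30
}}

```text
clock: 4.82
position: [0.4568, -0.1557, 0.0705]
ee_rot: [2.826, 1.373, 0.0]
force: [0.4, 0.6, -0.0]
width: 0.181
gripper_force: 0.0
```

{"method": "carry_out", "body": {
  "increments": [0,0,0,0,0,0,0,0,0,0,0,0,0,0,0,0,0,0,0,0,0,0,0,0]
}}

```text
clock: 5.32
position: [0.4569, -0.1558, 0.0705]
ee_rot: [2.825, 1.373, 0.0]
force: [1.0, -0.7, -1.4]
width: 0.126
gripper_force: 30.0
```

{"method": "carry_out", "body": {
  "increments": [0,0,0,0,0,-0.04,0,0,0,0,0,-0.08,0,0,0,0,0,-0.08,0,0,0,0,0,-0.08,0,0,0,0,0,-0.08,0,0,0,0,0,-0.08,0,0,0,0,0,-0.08,0,0,0,0,0,-0.08,0,0,0,0,0,-0.08,0,0,0,0,0,-0.08,0,0,0,0,0,-0.08,0,0,0,0,0,-0.08,0,0,0,0,0,-0.08,0,0,0,0,0,-0.08,0,0,0,0,0,-0.06,0,0,0,0,0,0,0,0,0,0,0,0]
}}

```text
clock: 7.45
position: [0.4565, -0.1546, 0.0705]
ee_rot: [-3.118, 0.369, 0.002]
force: [-2.3, 5.3, 5.7]
width: 0.123
gripper_force: 30.0
```

```bash
cat > st.py <<'E'
from h import *
from scipy.spatial.transform import Rotation as R
o=readout.observe();m=R.from_rotvec(o["ee_rot"]).as_matrix();print(o["clock"],o["position"].round(4),"phi",np.arctan2(m[1,1],m[0,1]).round(4),"z",m[:,2].round(3),"F",o["force"].round(1),"T",o["ft_torque"].round(2),o["width"],o["gripper_force"],o["joints"].round(2))
E
python3 st.py
```

```text
7.45 [ 0.4565 -0.1546  0.0705] phi -1.8063 z [-0.001  0.002 -1.   ] F [-2.3  5.3  5.7] T [1.06 0.57 0.  ] 0.12291066049002664 29.99793827533722 [-0.43  0.6   0.91  2.15 -0.73  0.74 -0.83]
```

{"method": "carry_out", "body": {
  "increments": [0,0,0,0,0,-0.04,0,0,0,0,0,-0.04,0,0,0,0,0,-0.03,0,0,0,0,0,0]
}}

```text
clock: 7.95
position: [0.4565, -0.1544, 0.0705]
ee_rot: [-3.093, 0.54, 0.002]
force: [-1.4, 5.7, 6.1]
width: 0.126
gripper_force: 30.0
```

```bash
python3 st.py
```

```text
7.95 [ 0.4565 -0.1544  0.0705] phi -1.9164 z [-0.001  0.002 -1.   ] F [-1.4  5.7  6.1] T [1.23 0.55 0.1 ] 0.12628965610893825 30.011894702911377 [-0.44  0.62  0.94  2.15 -0.76  0.75 -0.91]
```

{"method": "carry_out", "body": {
  "increments": [0,0,0,0,0,-0.04,0,0,0,0,0,-0.02,0,0,0,0,0,0]
}}

```text
clock: 8.32
position: [0.4565, -0.1545, 0.0705]
ee_rot: [-3.076, 0.63, 0.002]
force: [-2.2, 3.8, 7.7]
width: 0.127
gripper_force: 31.4
```

```bash
python3 st.py
```

```text
8.325 [ 0.4565 -0.1545  0.0705] phi -1.975 z [-0.001  0.002 -1.   ] F [-2.2  3.8  7.7] T [1.12 0.59 0.69] 0.1270813108988306 31.4265214180341 [-0.45  0.62  0.96  2.15 -0.77  0.76 -0.95]
```

Torque jumped from 0.10 to 0.69 N·m, so the stop is reached. Releasing and lifting.

{"method": "carry_out", "body": {
  "increments": [0,0,0,0,0,0,0,0,0,0,0,0,0,0,0,0,0,0,0,0,0,0,0,0,0,0,10,0,0,0,0,0,20,0,0,0,0,0,25,0,0,0,0,0,25,0,0,0,0,0,25,0,0,0,0,0,25,0,0,0],
  "grip": 0
}}

```text
clock: 9.57
position: [0.4566, -0.1559, 0.2019]
ee_rot: [3.077, -0.633, 0.0]
force: [0.5, 0.2, -0.6]
width: 0.999
gripper_force: 0.0
```

```bash
python3 st.py
```

```text
9.575 [ 0.4566 -0.1559  0.2019] phi -1.9767 z [ 0. -0. -1.] F [ 0.5  0.2 -0.6] T [-0.01  0.19  0.03] 0.9990337919514659 0.0 [-0.66  0.45  1.22  2.03 -0.51  1.01 -1.16]
```

{"method": "carry_out", "body": {
  "increments": [0.45,17.5,0.65,0,0,0.1218,0.45,17.5,0.65,0,0,0.1218,0.45,17.5,0.65,0,0,0.1218,0.45,17.5,0.65,0,0,0.1218,0.45,17.5,0.65,0,0,0.1218,0.45,17.5,0.65,0,0,0.1218,0.45,17.5,0.65,0,0,0.1218,0.45,17.5,0.65,0,0,0.1218,0.45,17.5,0.65,0,0,0.1218,0.45,17.5,0.65,0,0,0.1218,0.45,17.5,0.65,0,0,0.1218,0.45,17.5,0.65,0,0,0.1218,0.45,17.5,0.65,0,0,0.1218,0.45,17.5,0.65,0,0,0.1218,0.45,17.5,0.65,0,0,0.1218,0.45,17.5,0.65,0,0,0.1218,0.45,17.5,0.65,0,0,0.1218,0.45,17.5,0.65,0,0,0.1218,0.45,17.5,0.65,0,0,0.1218,0.45,17.5,0.65,0,0,0.1218]
}}

```text
clock: 12.08
position: [0.4659, 0.1944, 0.2141]
ee_rot: [1.652, 2.671, 0.0]
force: [0.5, 0.1, -0.0]
width: 0.999
gripper_force: 0.0
```

```bash
python3 st.py
python3 - <<'E'
from h import *
s=vision.get_image("scene")[:,:,::-1];t=vision.get_image("top")[225:345,345:475,::-1]
a=cv2.resize(s[130:310,110:260],None,fx=2.7,fy=2.7);b=cv2.resize(t,(390,360));o=np.zeros((500,800,3),np.uint8);o[:a.shape[0],:a.shape[1]]=a;o[:360,410:]=b;cv2.imwrite("pics/c.png",o)
E
```

```text
12.075 [0.4659 0.1944 0.2141] phi 0.463 z [ 0.001 -0.    -1.   ] F [ 0.5  0.1 -0. ] T [-0.07  0.   -0.05] 0.9988941657705755 0.0 [-0.95  0.29  0.57  1.94 -0.19  0.97  0.17]
```

View pics/c.png

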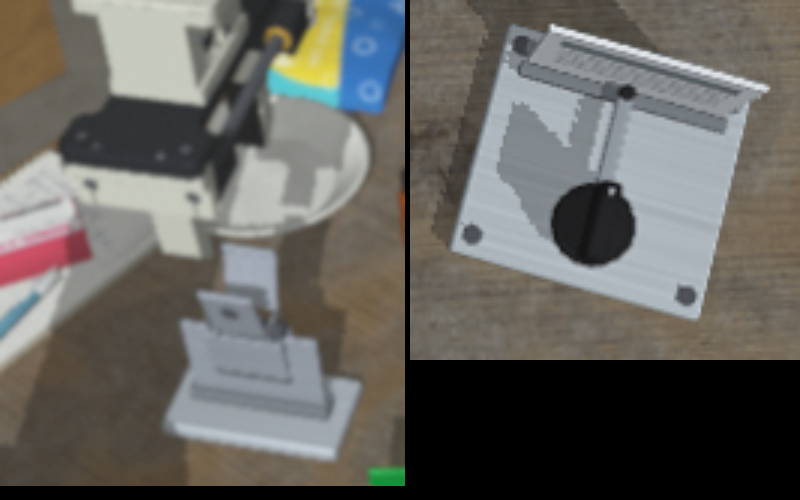

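The knob's arm tip is at (626,92) on the card, and its bar and arm lie along the stand's x, so the clamp is done. The clip is still parked. Descending.

{"method": "carry_out", "body": {
  "increments": [0,0,-14,0,0,0,0,0,-18,0,0,0,0,0,-18,0,0,0,0,0,-18,0,0,0,0,0,-16,0,0,0,0,0,-14,0,0,0,0,0,0,0,0,0]
}}

```text
clock: 13.05
position: [0.4652, 0.1937, 0.1145]
ee_rot: [-1.658, -2.668, 0.003]
force: [-0.6, -0.2, 1.3]
width: 0.997
gripper_force: 0.0
```

```bash
python3 st.py
python3 - <<'E'
from h import *
s=vision.get_image("scene")[:,:,::-1];t=vision.get_image("top")[210:350,130:270,::-1]
a=cv2.resize(s[160:310,130:280],None,fx=2.6,fy=2.6);b=cv2.resize(t,(390,390));cv2.imwrite("pics/c2.png",np.hstack([a,b]))
E
```

```text
13.05 [0.4652 0.1937 0.1145] phi 0.459 z [-0.002 -0.001 -1.   ] F [-0.6 -0.2  1.3] T [-0.09 -0.04 -0.02] 0.996591011414767 0.0 [-0.88  0.43  0.51  2.04 -0.3   0.74  0.27]
```

View pics/c2.png

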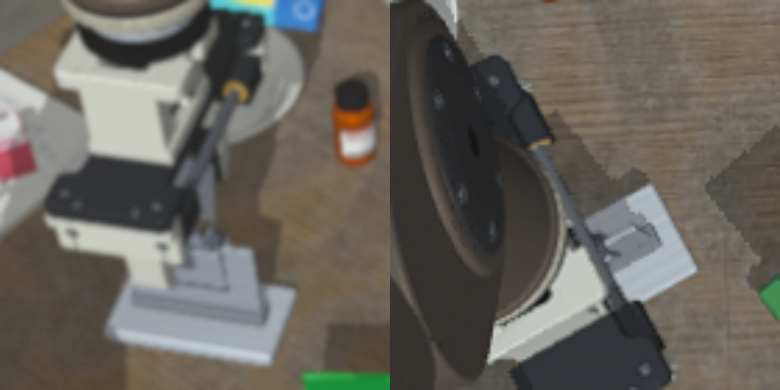

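Run:
```python
from h import *
print("handle front",proj("scene",pose(.4652,.1937,.459,[-.0225,0,.136])),"finger tip",proj("scene",pose(.4652,.1937,.459,[[-.046,0,.0955],[-.06,0,.0955]])))
```

```text
handle front [[193.55302696 239.79712595]] finger tip [[192.42688397 267.39080646]
 [189.50464355 273.76234099]]
```

The picture shows the front finger at about (150,280) in the crop, which matches the projected tip, so the fingers are centred on the handles. Squeezing.

{"method": "carry_out", "body": {
  "increments": [0.6,0.5,1,0,0,0,0,0,0,0,0,0,0,0,0,0,0,0,0,0,0,0,0,0,0,0,0,0,0,0,0,0,0,0,0,0,0,0,0,0,0,0,0,0,0,0,0,0,0,0,0,0,0,0,0,0,0,0,0,0,0,0,0,0,0,0],
  "grip": 1,
  "newtons": 30
}}

```text
clock: 14.52
position: [0.4673, 0.1951, 0.1173]
ee_rot: [1.656, 2.668, 0.003]
force: [-0.3, 0.7, 8.0]
width: 0.234
gripper_force: 30.0
```

```bash
python3 st.py
```

```text
14.525 [0.4673 0.1951 0.1173] phi 0.4598 z [ 0.002  0.001 -1.   ] F [-0.3  0.7  8. ] T [-0.11  0.09  0.02] 0.23376706298001818 30.010209381580353 [-0.88  0.43  0.51  2.04 -0.3   0.74  0.27]
```

{"method": "carry_out", "body": {
  "increments": [0,0,3,0,0,0,0,0,6,0,0,0,0,0,10,0,0,0,0,0,12,0,0,0,0,0,14,0,0,0,0,0,14,0,0,0,0,0,14,0,0,0,0,0,14,0,0,0,0,0,12,0,0,0,0,0,6,0,0,0]
}}

```text
clock: 15.78
position: [0.4666, 0.195, 0.2224]
ee_rot: [1.656, 2.669, 0.001]
force: [0.4, 1.0, -1.0]
width: 0.233
gripper_force: 30.0
```

```bash
python3 st.py
python3 - <<'E'
from h import *
s=vision.get_image("scene")[:,:,::-1]
cv2.imwrite("pics/l.png",cv2.resize(s[130:310,110:290],None,fx=3,fy=3,interpolation=2))
E
```

```text
15.775 [0.4666 0.195  0.2224] phi 0.46 z [ 0.001  0.    -1.   ] F [ 0.4  1.  -1. ] T [-0.09  0.03 -0.05] 0.23278796099940002 29.99516397714615 [-0.96  0.28  0.58  1.93 -0.18  0.98  0.16]
```

View pics/l.png

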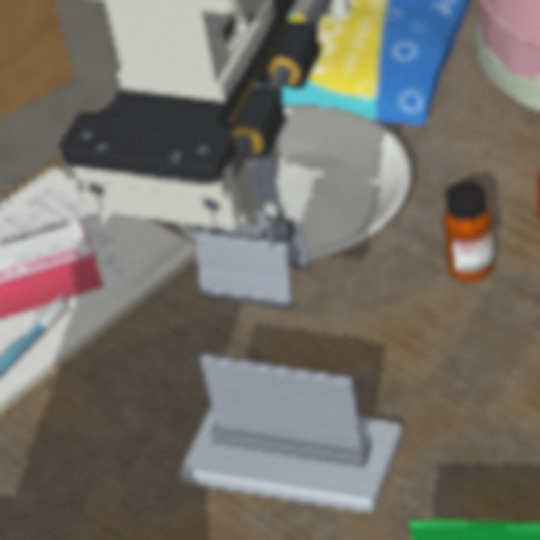

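The clip is lifted and gaping; the front jaw's foot runs from (198,292) to (291,304) in the crop, above the rest. Next I'll check its offset in the hand and work out the move to the card.

Run:
```python
from h import *
L=[[-.0155,.025,.148],[-.0155,-.025,.148],[-.009,.025,.18],]
print(proj("scene",pose(.4666,.195,.46,L)))
print("seen",[(110+198/3,130+292/3),(110+291/3,130+304/3),(110+198/3,130+230/3)])
```

```text
[[179.15909485 228.47370324]
 [208.93335959 232.76047289]
 [177.22143601 211.01546889]]
seen [(176.0, 227.33333333333331), (207.0, 231.33333333333331), (176.0, 206.66666666666669)]
```

Run:
```python
from h import *
print("bottom scene",at("scene",[(415,318),(440,322),(412,290)],0).round(3).tolist())
print("bottom top",at("top",[(400,207),(420,190)],0).round(3).tolist())
for a,b in [((455,182),(426,168)),((428,200),(372,97)),((455,182),(372,97)),((455,182),(400,120))]:
    o1,r1=ray("scene",[a]);o2,r2=ray("top",[b]);A=np.c_[r1[0],-r2[0]];t=np.linalg.lstsq(A,o2-o1,rcond=None)[0]
    p,q=o1+t[0]*r1[0],o2+t[1]*r2[0];print(((p+q)/2).round(3),np.linalg.norm(p-q).round(3))
```

```text
bottom scene [[0.626, -0.141, 0.0], [0.645, -0.18, 0.0], [0.677, -0.105, 0.0]]
bottom top [[0.627, -0.166, 0.0], [0.657, -0.206, 0.0]]
[ 0.602 -0.15   0.318] 0.019
[ 0.748 -0.092  0.169] 0.043
[ 0.753 -0.106  0.2  ] 0.007
[ 0.687 -0.13   0.256] 0.001
```

Run:
```python
from h import *
out=[]
for n,(x,y) in(("top",(320,60)),("scene",(330,100))):
    im=cv2.imread(f"pics/{n}0.png")
    f=3;big=cv2.resize(im,None,fx=2,fy=2)
    for z,c in((.205,(0,0,255)),(.26,(0,255,255)),(.32,(0,255,0))):
        P=pose(.536,-.187,-.346,[[a*.095,b*.0375,z] for a,b in((1,1),(1,-1),(-1,-1),(-1,1))])
        cv2.polylines(big,[(proj(n,P)*2).astype(int)],True,c,1)
    B=[[.645,-.18,z] for z in(0,.1,.2,.25)]
    for p in proj(n,B): cv2.circle(big,tuple((p*2).astype(int)),3,(255,0,255),1)
    out.append(big[y*2:y*2+560,x*2:x*2+400])
cv2.imwrite("pics/b.png",np.hstack(out))
```

```text
(no output)
```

View pics/b.png

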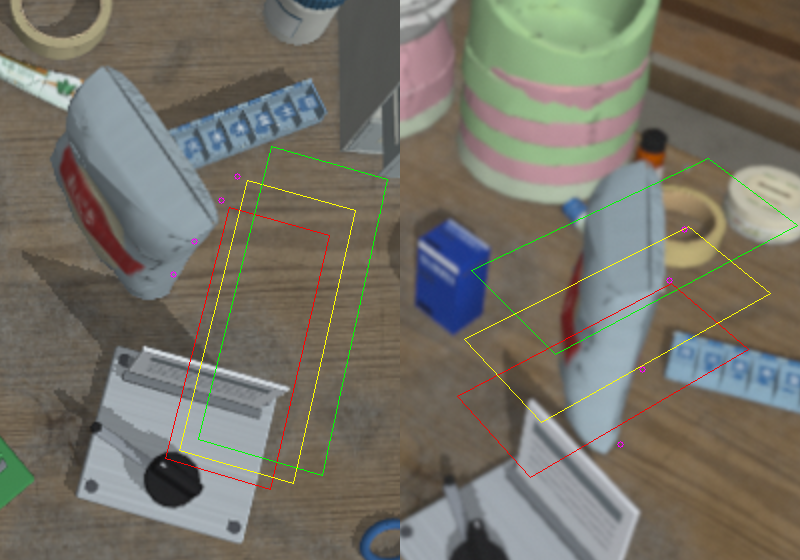

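In the top view the body's box at the final pose clears the bag, but a straight sweep would hit it. I'll cross at small x first, then push forward along the stand's x.

{"method": "carry_out", "body": {
  "increments": [-0.9,-17.7,0,0,0,-0.0403,-0.9,-17.7,0,0,0,-0.0403,-0.9,-17.7,0,0,0,-0.0403,-0.9,-17.7,0,0,0,-0.0403,-0.9,-17.7,0,0,0,-0.0403,-0.9,-17.7,0,0,0,-0.0403,-0.9,-17.7,0,0,0,-0.0403,-0.9,-17.7,0,0,0,-0.0403,-0.9,-17.7,0,0,0,-0.0403,-0.9,-17.7,0,0,0,-0.0403,-0.8,-17.7,0,0,0,-0.0403,-0.8,-17.7,0,0,0,-0.0403,-0.8,-17.7,0,0,0,-0.0403,-0.8,-17.7,0,0,0,-0.0403,-0.8,-17.7,0,0,0,-0.0403,-0.8,-17.7,0,0,0,-0.0403,-0.8,-17.7,0,0,0,-0.0403,-0.8,-17.7,0,0,0,-0.0403,0,-17.7,0,0,0,-0.0403,0,-17.7,0,0,0,-0.0403]
}}

```text
clock: 18.32
position: [0.451, -0.1603, 0.2215]
ee_rot: [2.573, 1.802, 0.0]
force: [0.1, -0.3, -0.2]
width: 0.235
gripper_force: 30.0
```

```bash
python3 st.py
```

```text
18.325 [ 0.451  -0.1603  0.2215] phi -0.3487 z [ 0. -0. -1.] F [ 0.1 -0.3 -0.2] T [-0.09  0.05  0.  ] 0.234757366986644 29.995304346084595 [-0.48  0.28  0.89  2.   -0.26  0.98  0.2 ]
```

{"method": "carry_out", "body": {
  "increments": [10.5,-3.7,0,0,0,0,10.5,-3.7,0,0,0,0,10.5,-3.7,0,0,0,0,10.5,-3.7,0,0,0,0,10.5,-3.7,0,0,0,0,10.5,-3.7,0,0,0,0,10.5,-3.6,0,0,0,0.002,10.5,-3.6,0,0,0,0,0,0,0,0,0,0]
}}

```text
clock: 19.45
position: [0.5357, -0.1889, 0.2214]
ee_rot: [2.569, 1.808, -0.0]
force: [0.1, -0.4, -0.6]
width: 0.231
gripper_force: 30.0
```

```bash
python3 st.py
python3 - <<'E'
from h import *
t=vision.get_image("top")[:,:,::-1];s=vision.get_image("scene")[:,:,::-1]
cv2.imwrite("pics/f_t.png",t);cv2.imwrite("pics/f_s.png",s)
a=cv2.resize(s[220:400,330:490],None,fx=3.2,fy=3.2,interpolation=2)
b=cv2.resize(t[180:320,340:480],(288,288));o=np.zeros((576,800,3),np.uint8);o[:,:512]=a;o[:288,512:]=b
cv2.imwrite("pics/f.png",o)
# predicted pixels: front jaw foot, card top
L=[[-.0155,.025,-.0745],[-.0155,-.025,-.0745]];P=pose(.535,-.1895,-.347,np.array(L)+[0,0,.2215]);print((proj("scene",P)-[330,220])*3.2)
E
```

```text
19.45 [ 0.5357 -0.1889  0.2214] phi -0.3441 z [ 0.    -0.001 -1.   ] F [ 0.1 -0.4 -0.6] T [-0.1   0.12  0.04] 0.2309569327510435 29.99519169330597 [-0.34  0.45  0.83  1.79 -0.38  1.07  0.29]
[[248.68847341 278.06870847]
 [323.48619305 356.43715724]]
```

View pics/f.png

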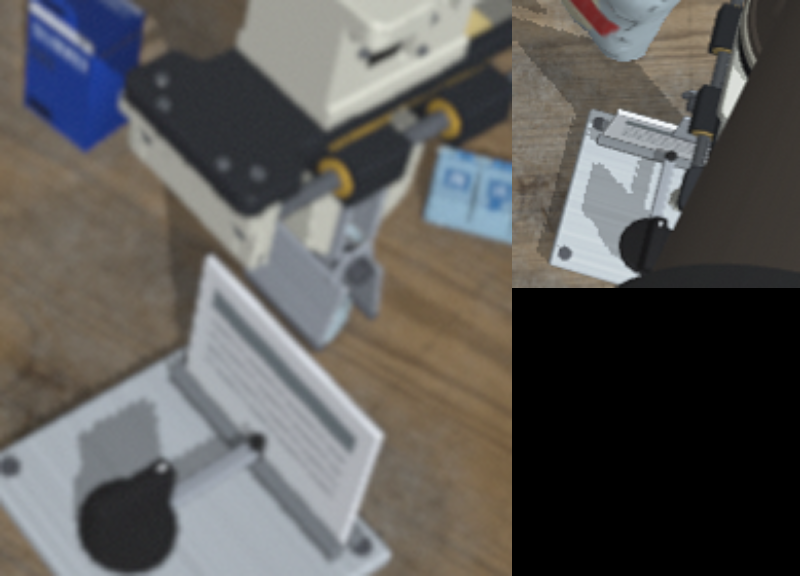

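The jaws gape above the card: the right ends of the feet are at (322,347) and (378,317), and the card's top ends are at (210,257) and (383,437) in the crop. Next I'll measure the offset across and along the card.

Run:
```python
from h import *
f=lambda p:np.array(p)/3.2+[330,220]
c=at("scene",[f((210,257)),f((383,437))],.11);m=at("scene",[f((322,347)),f((378,317))],.147)
d=c[0]-c[1];print("card len",np.linalg.norm(d),"yaw",np.arctan2(-d[0],d[1]),"mid",c.mean(0))
y=d/np.linalg.norm(d);x=np.array([y[1],-y[0],0])
for p in m: print("rel to card mid: x",(p-c.mean(0))@x,"y",(p-c.mean(0))@y)
tc=np.array([.5357,-.1889,0])-c.mean(0);print("tcp x,y",tc@x,tc@y)
s=np.array([.536743,-.184769,0]);print("card mid vs fit",(c.mean(0)-s)@x,(c.mean(0)-s)@y)
```

```text
card len 0.11936264900399693 yaw -0.33833041715597534 mid [ 0.53660731 -0.18538173  0.11      ]
rel to card mid: x -0.013105264573810851 y -0.02523215489068714
rel to card mid: x 0.018082980189308887 y -0.026775058341107025
tcp x,y 0.00031188350597288446 -0.003619965589212343
card mid vs fit 7.53750601542476e-05 -0.0006230334448390888
```

The jaws are centred to about 1–2 mm along and across. Lowering 62 mm with a 1 mm correction.

{"method": "carry_out", "body": {
  "increments": [-1,0.4,-4,0,0,0,0,0,-6,0,0,0,0,0,-8,0,0,0,0,0,-8,0,0,0,0,0,-8,0,0,0,0,0,-8,0,0,0,0,0,-8,0,0,0,0,0,-6,0,0,0,0,0,-4,0,0,0,0,0,-2,0,0,0,0,0,0,0,0,0,0,0,0,0,0,0,0,0,0,0,0,0,0,0,0,0,0,0]
}}

```text
clock: 21.3
position: [0.5341, -0.1882, 0.1597]
ee_rot: [2.569, 1.808, 0.0]
force: [1.1, 0.4, -0.4]
width: 0.234
gripper_force: 30.0
```

```bash
python3 st.py
python3 - <<'E'
from h import *
t=vision.get_image("top")[:,:,::-1];s=vision.get_image("scene")[:,:,::-1]
a=cv2.resize(s[250:400,340:470],None,fx=3.8,fy=3.8,interpolation=2)
b=cv2.resize(t[140:300,130:310],(300,267));o=np.zeros((570,800,3),np.uint8);o[:,:494]=a;o[:267,500:]=b
cv2.imwrite("pics/g.png",o)
E
```

```text
21.3 [ 0.5341 -0.1882  0.1597] phi -0.344 z [ 0. -0. -1.] F [ 1.1  0.4 -0.4] T [-0.15  0.09  0.03] 0.23389618389075106 29.995267689228058 [-0.3   0.52  0.78  1.87 -0.44  0.94  0.34]
```

View pics/g.png

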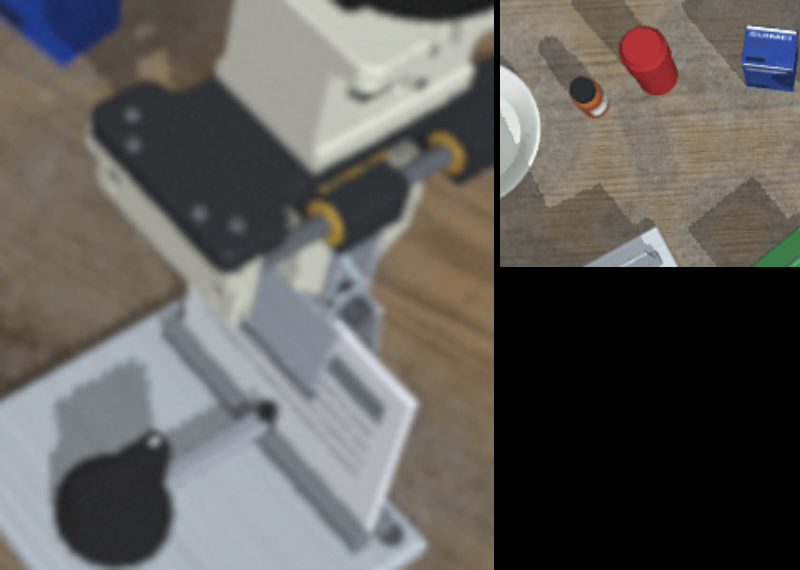

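The front jaw hangs in front of the card near its middle and the rear jaw behind it. Contact force is about 1 N, the knob arm tip is still on the card at (262,410), and the bystanders haven't moved. Handing in.

```bash
python3 -c "
from cell import arm; print(arm.sign_off())"
```

```text
the job is handed in; nothing more can be done
None
```

I turned the knob to its stop first, and the clip is now held fully open astride the middle of the card's top edge, with no contact force showing; the job is handed in at about 21 s.

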